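# Find the live flap of the desk power dock and open it

### The arm

A 6-joint arm with a two-finger parallel gripper is mounted at the origin on a cart in front of the work surface, level with it; the furniture and walls round the work are solid. World frame = base frame: x ahead of the robot, y to its left, z up, the work surface at z = 0. Lengths are in m, angles in rad, forces in N, time in s.
With the tool pointing down it reaches from about 0.325 to 0.925 m from the base axis. Payload 3.1 kg.
Tool frame: the origin (TCP) lies midway between the tips of the shut fingers; the grasp point (between the pads) lies 19 mm behind it; z points along the fingers, y is the line along which they close (so a half turn about z gives the same grasp; the last joint's range is limited). The gripper opens to 85 mm and grips with 20 to 120 N. Pads are 22 mm wide; open, the fingers measure 114 mm over their backs; the gripper's body (76 mm by 85 mm) begins 54 mm behind the grasp point. The pads swing forward as they close: fully open they stand 13 mm farther back than shut.
Start: joints at [-0.112, 0.217, 1.613, -0, 1.311, -0.112], TCP at [0.625, 0, 0.231] pointing down, gripper open.
Joint ranges: [-2.75, 2.75], [-0.78, 2.1], [0.31, 2.55], [-1.13, 4.27], [0.13, 2.63], [-2.58, 2.58]. Speed limits (rad/s): [2.79, 2.79, 3.14, 3.14, 3.14, 3.14].

### API

Orientations are given as a 3x3 rotation matrix whose columns are the frame's x, y, z axes.
In Python, from station import env gives the robot as it stands.
- The arm moves only by the tool drive_effector, called after "Emit:" as name(argument=value, ...) on one line, values as JSON. Schema: {"type":"object","properties":{"deltas":{"type":"object","properties":{"finger_gap":{"type":"array","items":{"type":"number"},"minItems":1,"maxItems":8},"tx":{"type":"array","items":{"type":"number"},"minItems":1,"maxItems":8},"ty":{"type":"array","items":{"type":"number"},"minItems":1,"maxItems":8},"tz":{"type":"array","items":{"type":"number"},"minItems":1,"maxItems":8},"yaw":{"type":"array","items":{"type":"number"},"minItems":1,"maxItems":8}},"additionalProperties":false,"required":["finger_gap","tx","ty","tz","yaw"]},"squeeze":{"type":"number"},"only":{"type":"string"},"quiet":{"type":"boolean"},"lines":{"type":"string"}},"required":["deltas"],"additionalProperties":false}. deltas is an object with one list for each field, all of the same length, 1 to 8, a row being the entries at one place: finger_gap (the opening from 0.0 (shut) to 1.0 (fully open)), tx, ty, tz (the shift in parts of the range, where 1.0 means 100 cm), yaw (a turn about the tool's z in parts of the range, where 1.0 means pi rad); each row is the pose to reach, as a shift and turn from the pose commanded when the call began, along the tool's axes at that moment; what a row does not reach only later rows make up. A row lasts 1/10 s, in which the tool goes at most 0.05 m and 0.15 rad, less where a joint would pass 70% of its speed; a pose out of reach is approached as far as the arm can. The fingers move at their own pace and stop on an object; squeeze is the grip in N (left out, the last holds). Time passes only in rows, so rows that do not move let the fingers close. The tool returns the time, the measured TCP pose, the force, the opening and the grip force at its end. only (a regular expression) keeps the lines of the reply that match it, lines (a string "A,B") keeps lines A to B, and quiet returns only ok. Input that does not fit is refused with a message, and nothing moves.
- env.get_obs(): the state, without advancing time (a new reading comes with each control period).
- env.get_image(name): name is "scene" or "side" or "wrist"; returns the picture (384x512x3 uint8, red, green, blue); there is no depth.
- env.camera_params(name): a dict with "intrinsics" (3x3 intrinsics, pixels), "eye" and "attitude" of the camera in the world. Camera axes: x right, y down, z forward; pixel columns grow to the right and rows downward; lengths in m; the calibration is good to about 2 mm. A picture is of the moment at which its call begins: read the wrist's pose just before it. camera_params takes no time and is no camera call; for the wrist camera it gives the pose at the moment of the call.
- env.job_done(): hands the job in; it is judged then, once.
The state is a dict: "clock": time; "joints": joint angles; "qd": joint speeds; "joint_efforts": joint torques, N m; "eef_pos": TCP position; "ee_rot": TCP orientation; "contact_force": force on the tool from outside, world axes, zero at the start; "wrist_torque": the same for the moment, N m; "opening": opening from 0.0 (shut) to 1.0 (fully open); "grasp_force": force on a finger pad.
Only numpy, scipy, OpenCV 4.12 (cv2) and the standard library are available. Lean on these libraries where they do the work, as an engineer would, in place of code of your own. Each camera call takes 0.05 s, during which the arm holds its last target. There are 200 camera calls.

### The job

Three of the four cover flaps on the desk's power dock are blanked off underneath; press down on the ribbed far part of one flap after another until you find the one that rocks, then push its raised near edge up and over until that flap stands upright, so that the sockets under it can be used, and leave it standing open. Touch the dock with the fingers only, do not force the flaps that will not give, and leave the other things on the desk where they are.

Things in the scene. Friction and masses are not known exactly. Their poses are not given: they have to be found in the camera images.
- dock: aluminium desk power dock with black end caps, fixed to the desk: 138 mm deep (x), 368 long (y), 75 high. Origin: centre of its underside; x runs to the far side, away from the robot, y to the left, z up. In its top lie four identical grey flaps, pitch 86 mm along y, flush at 74 mm. Hidden blocks hold three shut; the fourth, unmarked, covers a low socket insert (top 24 mm above the desk).
- flap_1 (a joint): tilt of the leftmost (+y) flap, rad: 0 flush, grows as the far edge goes down and the near edge up; stop at 1.48 (upright, top 135 mm above the desk). A see-saw on a pin across it, 71.5 mm above the desk, 9 mm beyond the dock's middle; friction hinge (0.03 N m, 1 to 3 N at the strip), no spring, stays where left. A blocked flap gives 2 degrees; pressing the near part does nothing.
- flap_2 (a joint): tilt of the second from the left flap, rad: 0 flush, grows as the far edge goes down and the near edge up; stop at 1.48 (upright, top 135 mm above the desk). A see-saw on a pin across it, 71.5 mm above the desk, 9 mm beyond the dock's middle; friction hinge (0.03 N m, 1 to 3 N at the strip), no spring, stays where left. A blocked flap gives 2 degrees; pressing the near part does nothing.
- flap_3 (a joint): tilt of the third from the left flap, rad: 0 flush, grows as the far edge goes down and the near edge up; stop at 1.48 (upright, top 135 mm above the desk). A see-saw on a pin across it, 71.5 mm above the desk, 9 mm beyond the dock's middle; friction hinge (0.03 N m, 1 to 3 N at the strip), no spring, stays where left. A blocked flap gives 2 degrees; pressing the near part does nothing.
- flap_4 (a joint): tilt of the rightmost (-y) flap, rad: 0 flush, grows as the far edge goes down and the near edge up; stop at 1.48 (upright, top 135 mm above the desk). A see-saw on a pin across it, 71.5 mm above the desk, 9 mm beyond the dock's middle; friction hinge (0.03 N m, 1 to 3 N at the strip), no spring, stays where left. A blocked flap gives 2 degrees; pressing the near part does nothing.
- flap_1_press (a point): point on top of flap 1, amid its black ribbed press strip: 28 mm beyond the pin, 18 mm short of the far edge; moves with the flap. Flap: 110 mm deep (64 near side of the pin, 46 far side), 78 wide, 5 thick; the frame's rim before and behind it is 12.5 mm wide. Below the far part of the free flap lies about 45 mm of free depth.
- flap_1_lip (a point): middle of the near edge of flap 1, on its top face, 64 mm from the pin; moves with the flap (at 0.7 rad it stands about 41 mm above the frame)
- flap_2_press (a point): point on top of flap 2, amid its black ribbed press strip: 28 mm beyond the pin, 18 mm short of the far edge; moves with the flap. Flap: 110 mm deep (64 near side of the pin, 46 far side), 78 wide, 5 thick; the frame's rim before and behind it is 12.5 mm wide. Below the far part of the free flap lies about 45 mm of free depth.
- flap_2_lip (a point): middle of the near edge of flap 2, on its top face, 64 mm from the pin; moves with the flap (at 0.7 rad it stands about 41 mm above the frame)
- flap_3_press (a point): point on top of flap 3, amid its black ribbed press strip: 28 mm beyond the pin, 18 mm short of the far edge; moves with the flap. Flap: 110 mm deep (64 near side of the pin, 46 far side), 78 wide, 5 thick; the frame's rim before and behind it is 12.5 mm wide. Below the far part of the free flap lies about 45 mm of free depth.
- flap_3_lip (a point): middle of the near edge of flap 3, on its top face, 64 mm from the pin; moves with the flap (at 0.7 rad it stands about 41 mm above the frame)
- flap_4_press (a point): point on top of flap 4, amid its black ribbed press strip: 28 mm beyond the pin, 18 mm short of the far edge; moves with the flap. Flap: 110 mm deep (64 near side of the pin, 46 far side), 78 wide, 5 thick; the frame's rim before and behind it is 12.5 mm wide. Below the far part of the free flap lies about 45 mm of free depth.
- flap_4_lip (a point): middle of the near edge of flap 4, on its top face, 64 mm from the pin; moves with the flap (at 0.7 rad it stands about 41 mm above the frame)
- stapler: black stapler, 144 x 58 x 46 mm, lying in front of the dock; loose, to be left alone. Origin: centre of its underside
- mug: white mug with green dots, 93 mm high, behind the dock; loose, to be left alone. Origin: centre of its underside
- tape_roll: roll of brown tape, 94 mm across, 48 mm high, lying flat behind the dock; loose, to be left alone. Origin: centre of its underside
- timer: white and red wind-up kitchen timer, 72 mm across, 46 mm high, behind the dock; loose, to be left alone. Origin: centre of its underside
- pen: white pen with red ends, 145 mm, lying in front of the dock; loose, to be left alone. Origin: centre of its underside
- calculator: black desk calculator, 108 x 140 x 23 mm, front left of the desk; loose, to be left alone. Origin: centre of its underside

How it is judged:
By the outcome, as a careful person would: the job done as asked, in the order asked, and still so for the second after the job is handed in, with the robot touching nothing.
It also fails if it takes over 51 s, if anything falls off the work surface, if the arm or the gripper's body presses on something with over 40 N, if the wrist force passes 120 N, or if a joint passes its speed limit or range.

## Working session

There is one attempt and no reset: what is moved stays moved. The work goes in short steps, Python scripts to look and compute and a tool call to move; the robot and the scene stay as the last step left them, time stands still between calls to the robot, and variables do not carry over. Pictures are saved under pics/ and viewed, at most 10 in all, crops included, and the job is handed in when it is done.

```bash
ls; mkdir -p pics
```

Run:
```python
from station import env
import cv2,numpy as np
o=env.get_obs();print(o['clock'],o['eef_pos'],np.round(o['ee_rot'],3),o['opening'])
for n in("scene","side","wrist"):
    p=env.camera_params(n);im=env.get_image(n);cv2.imwrite(f'pics/{n}0.png',im[:,:,::-1]);print(n,p)
```

```text
pics
station.py
0.0 [6.24194357e-01 1.01173921e-04 2.29961930e-01] [[ 0.     1.    -0.002]
 [ 1.    -0.     0.   ]
 [ 0.    -0.002 -1.   ]] 1.0022168232643087
scene {'intrinsics': array([[351.07510298,   0.        , 255.41218507],
       [  0.        , 351.07510298, 189.15230257],
       [  0.        ,   0.        ,   1.        ]]), 'eye': array([ 0.0108464 , -0.51065545,  0.55767675]), 'attitude': array([[ 0.65118927, -0.41795435,  0.63345615],
       [-0.75891023, -0.35555403,  0.5455608 ],
       [-0.00279162, -0.83599969, -0.54872281]])}
side {'intrinsics': array([[481.62127275,   0.        , 253.12845006],
       [  0.        , 481.62127275, 193.00784763],
       [  0.        ,   0.        ,   1.        ]]), 'eye': array([-0.01953614,  0.95134136,  0.73752155]), 'attitude': array([[-0.87057943, -0.24727473,  0.42537826],
       [-0.49197875,  0.42525637, -0.75968015],
       [ 0.00695489, -0.87063897, -0.49187337]])}
wrist {'intrinsics': array([[289.98686797,   0.        , 259.83892265],
       [  0.        , 289.98686797, 188.1750771 ],
       [  0.        ,   0.        ,   1.        ]]), 'eye': array([0.62465094, 0.07838244, 0.37227801]), 'attitude': array([[ 9.99993535e-01,  3.51497274e-04, -3.57854382e-03],
       [-7.59096347e-04, -9.52144903e-01, -3.05646049e-01],
       [-3.51472601e-03,  3.05646789e-01, -9.52138481e-01]])}
```

View pics/scene0.png

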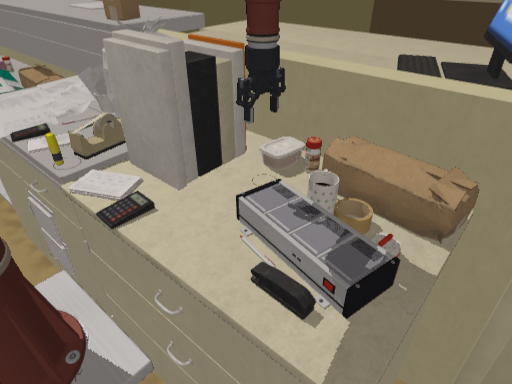

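View pics/side0.png

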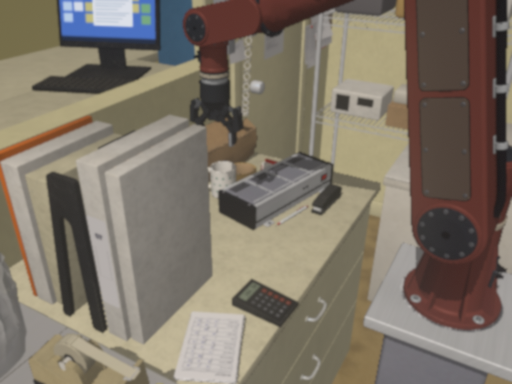

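View pics/wrist0.png

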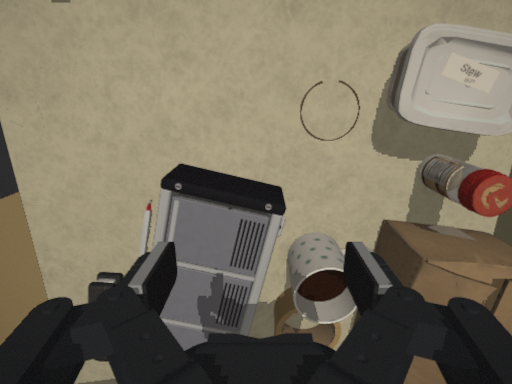

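The pictures show the dock yawed slightly. Its left cap sits in the wrist view at (165..285, 165..210), and in the scene view the dock spans (237,195) to (390,290). The mug and tape stand close behind it, the pen and stapler in front. I'll shut the fingers and move for a better view from above.

Emit:
drive_effector(deltas={"finger_gap":[0, 0, 0, 0, 0], "tx":[-0.04, -0.08, -0.1, -0.1, -0.1], "ty":[0, 0, 0, 0, 0], "tz":[-0.03, -0.06, -0.1, -0.12, -0.12], "yaw":[0, 0, 0, 0, 0]})

```text
clock: 0.65
eef_pos: [0.6267, -0.1014, 0.3561]
ee_rot: [[0.002, 1.0, 0.008], [1.0, -0.001, -0.002], [-0.002, 0.008, -1.0]]
contact_force: [-0.4, -0.6, 0.3]
opening: 0.144
grasp_force: 0.0
```

Run:
```python
from station import env
import cv2,numpy as np,pickle
p=env.camera_params("wrist");im=env.get_image("wrist");cv2.imwrite('pics/w1.png',im[:,:,::-1]);pickle.dump(p,open('w1.pkl','wb'))
print(p['eye'])
```

```text
[ 0.62583988 -0.02275753  0.49808738]
```

View pics/w1.png

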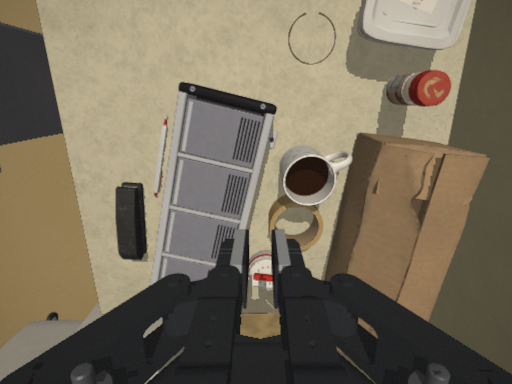

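Run:
```python
import cv2,numpy as np
w=cv2.imread('pics/w1.png');a=cv2.resize(w[75:275,145:285],None,fx=3,fy=3,interpolation=cv2.INTER_CUBIC)
w0=cv2.imread('pics/wrist0.png');b=cv2.resize(w0[150:350,155:295],None,fx=2.6,fy=3,interpolation=cv2.INTER_CUBIC)
cv2.imwrite('pics/c1.png',np.hstack([a,b])[:, :800])
s=cv2.imread('pics/scene0.png');cv2.imwrite('pics/c2.png',cv2.resize(s[175:305,225:405],None,fx=4,fy=4,interpolation=cv2.INTER_CUBIC))
```

```text
(no output)
```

View pics/c1.png

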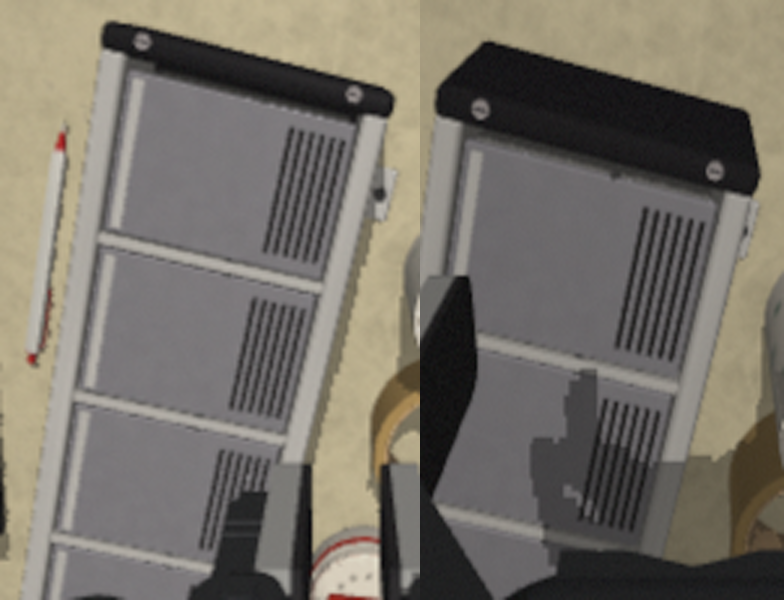

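View pics/c2.png

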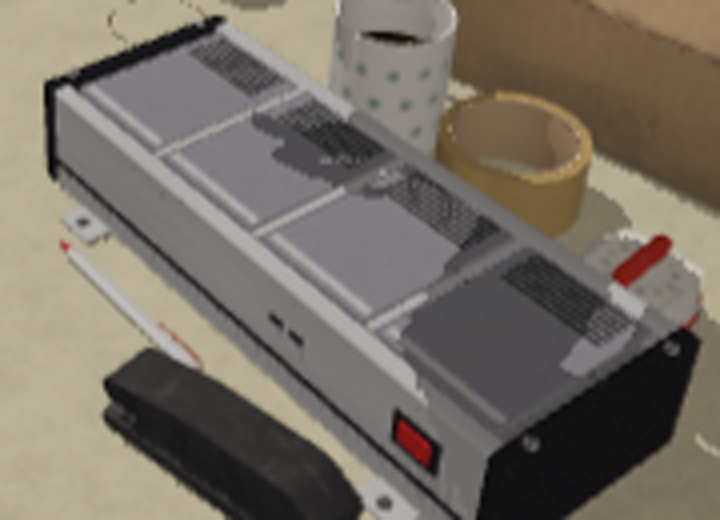

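Create h.py:
```python
import numpy as np,pickle
from station import env
def ray(p,uv):
    d=p['attitude']@np.linalg.solve(p['intrinsics'],[*uv,1.]);return p['eye'],d
def plane(p,uv,z):
    e,d=ray(p,uv);return e+d*(z-e[2])/d[2]
def tri(*rs):
    A=0;b=0
    for e,d in rs:
        d=d/np.linalg.norm(d);M=np.eye(3)-np.outer(d,d);A=A+M;b=b+M@e
    return np.linalg.solve(A,b)
```

Run:
```python
from h import *
np.set_printoptions(precision=4,suppress=True)
w1=pickle.load(open('w1.pkl','rb'));S=env.camera_params('scene')
w0=dict(intrinsics=w1['intrinsics'],eye=np.array([0.62465094,0.07838244,0.37227801]),attitude=np.array([[9.99993535e-01,3.51497274e-04,-3.57854382e-03],[-7.59096347e-04,-9.52144903e-01,-3.05646049e-01],[-3.51472601e-03,3.05646789e-01,-9.52138481e-01]]))
L=lambda u,v:(145+u/3,75+v/3);R=lambda u,v:(155+(u-420)/2.6,150+v/3);C=lambda u,v:(225+u/4,175+v/4)
for n,l,r in(("scrN",(142,41),(480,109)),("scrF",(354,94),(714,170)),("st1",(305,195),(659,284))):
    print(n,tri(ray(w1,L(*l)),ray(w0,R(*r))),plane(w1,L(*l),.074),plane(w0,R(*r),.074))
for n,l,c in(("st1",(305,195),(236,66)),("st2",(268,357),(335,130))):
    print(n,tri(ray(w1,L(*l)),ray(S,C(*c))),plane(w1,L(*l),.074),plane(S,C(*c),.074))
for c in((444,205),(569,294)):print(plane(S,C(*c),.074))
for l in((100,238),(322,288),(76,397),(288,441)):print('div',plane(w1,L(*l),.0745))
```

```text
scrN [ 0.5355 -0.0151  0.0747] [ 0.5354 -0.0151  0.074 ] [ 0.5353 -0.0153  0.074 ]
scrF [ 0.6328 -0.0388  0.0738] [ 0.6331 -0.0388  0.074 ] [ 0.6326 -0.0388  0.074 ]
st1 [ 0.6089 -0.0861  0.0733] [ 0.6093 -0.086   0.074 ] [ 0.6086 -0.0858  0.074 ]
st1 [ 0.6099 -0.0874  0.0711] [ 0.6093 -0.086   0.074 ] [ 0.6072 -0.0908  0.074 ]
st2 [ 0.5903 -0.172   0.0723] [ 0.5889 -0.1693  0.074 ] [ 0.5906 -0.1748  0.074 ]
[ 0.5712 -0.2575  0.074 ]
[ 0.55   -0.3401  0.074 ]
div [ 0.5081 -0.1068  0.0745]
div [ 0.6171 -0.1326  0.0745]
div [ 0.4882 -0.1907  0.0745]
div [ 0.5982 -0.2164  0.0745]
```

Cross-view triangulation puts the dock top at about 74 mm, the yaw at about -0.236, and the strip centres at (.609,-.086), (.589,-.170), (.569,-.253) and (.549,-.337). In c1 the strips of flaps 1 and 2 are at (305,195) and (268,357). In c2, strip 4 is at about (569,294). I'll turn the closing axis along the dock and go above flap 1.

Careful with the scale: turns go in shares of pi rad. That gives: -0.15 rad is -0.0477.

Emit:
drive_effector(deltas={"finger_gap":[0, 0, 0, 0, 0, 0, 0, 0], "tx":[0, 0, 0, 0.014, 0.014, 0.014, 0.014, 0.014], "ty":[0, 0, 0, -0.015, -0.015, -0.015, -0.015, -0.015], "tz":[0, 0, 0.03, 0.08, 0.12, 0.16, 0.2, 0.23], "yaw":[-0.0477, -0.0955, -0.1432, -0.191, -0.2387, -0.2865, -0.3342, -0.382]})

```text
clock: 1.5
eef_pos: [0.6058, -0.0839, 0.1149]
ee_rot: [[-0.935, 0.355, -0.009], [0.355, 0.935, 0.002], [0.009, -0.001, -1.0]]
contact_force: [0.1, -0.1, -0.8]
opening: 0.001
grasp_force: 0.0
```

Emit:
drive_effector(deltas={"finger_gap":[0, 0, 0, 0], "tx":[0, 0, 0, 0], "ty":[0, 0, 0, 0], "tz":[0, 0.01, 0.015, 0.015], "yaw":[-0.043, -0.043, -0.043, -0.043]})

```text
clock: 1.9
eef_pos: [0.6089, -0.0854, 0.1047]
ee_rot: [[-0.972, 0.235, -0.003], [0.235, 0.972, 0.001], [0.003, 0.0, -1.0]]
contact_force: [0.6, -0.1, -0.1]
opening: -0.001
grasp_force: 0.0
```

Emit:
drive_effector(deltas={"finger_gap":[0, 0, 0, 0], "tx":[0, 0, 0, 0], "ty":[0, 0, 0, 0], "tz":[0.015, 0.025, 0.027, 0.027], "yaw":[0, 0, 0, 0]}, only="pos|force")

```text
eef_pos: [0.6093, -0.0858, 0.0783]
contact_force: [0.1, -0.2, -0.0]
grasp_force: 0.0
```

Emit:
drive_effector(deltas={"finger_gap":[0, 0, 0, 0], "tx":[0, 0, 0, 0], "ty":[0, 0, 0, 0], "tz":[0.001, 0.002, 0.003, 0.003], "yaw":[0, 0, 0, 0]}, only="pos|force")

```text
eef_pos: [0.6101, -0.086, 0.0764]
contact_force: [0.6, 1.3, 1.3]
grasp_force: 0.0
```

Emit:
drive_effector(deltas={"finger_gap":[0, 0, 0], "tx":[0, 0, 0], "ty":[0, 0, 0], "tz":[0.001, 0.002, 0.002], "yaw":[0, 0, 0]}, only="pos|force")

```text
eef_pos: [0.61, -0.086, 0.0742]
contact_force: [-0.4, 0.4, -0.4]
grasp_force: 0.0
```

Emit:
drive_effector(deltas={"finger_gap":[0, 0, 0], "tx":[0, 0, 0], "ty":[0, 0, 0], "tz":[0.001, 0.002, 0.002], "yaw":[0, 0, 0]}, only="pos|ct_force")

```text
eef_pos: [0.6102, -0.086, 0.0732]
contact_force: [-1.9, 0.1, 5.0]
```

Emit:
drive_effector(deltas={"finger_gap":[0, 0], "tx":[0, 0], "ty":[0, 0], "tz":[0.001, 0.001], "yaw":[0, 0]}, only="pos|ct_force")

```text
eef_pos: [0.6102, -0.086, 0.0731]
contact_force: [-3.7, 0.7, 8.6]
```

Flap 1 is blocked: 8.6 N with no further travel. On to flap 2.

Emit:
drive_effector(deltas={"finger_gap":[0, 0, 0, 0, 0, 0, 0], "tx":[0, 0, 0, 0, 0, 0, 0], "ty":[0, -0.03, -0.07, -0.086, -0.086, -0.086, -0.086], "tz":[-0.012, -0.016, -0.016, -0.012, -0.006, -0.003, -0.003], "yaw":[0, 0, 0, 0, 0, 0, 0]}, only="pos|ct_force")

```text
eef_pos: [0.5898, -0.1685, 0.0736]
contact_force: [-0.3, -0.1, 0.3]
```

Emit:
drive_effector(deltas={"finger_gap":[0, 0, 0], "tx":[0, 0, 0], "ty":[0, 0, 0], "tz":[0.001, 0.002, 0.002], "yaw":[0, 0, 0]}, only="pos|ct_force")

```text
eef_pos: [0.5901, -0.1683, 0.0732]
contact_force: [-2.8, 1.7, 5.9]
```

Emit:
drive_effector(deltas={"finger_gap":[0, 0], "tx":[0, 0], "ty":[0, 0], "tz":[0.001, 0.001], "yaw":[0, 0]}, only="pos|ct_force")

```text
eef_pos: [0.5901, -0.1683, 0.0731]
contact_force: [-4.3, 1.4, 9.2]
```

Flap 2 is blocked too. On to flap 3.

Emit:
drive_effector(deltas={"finger_gap":[0, 0, 0, 0, 0, 0, 0], "tx":[0, 0, 0, 0, 0, 0, 0], "ty":[0, -0.03, -0.07, -0.086, -0.086, -0.086, -0.086], "tz":[-0.012, -0.016, -0.016, -0.012, -0.006, -0.003, -0.003], "yaw":[0, 0, 0, 0, 0, 0, 0]}, only="pos|ct_force")

```text
eef_pos: [0.5695, -0.2516, 0.0732]
contact_force: [-0.5, -0.5, -0.2]
```

Emit:
drive_effector(deltas={"finger_gap":[0, 0, 0], "tx":[0, 0, 0], "ty":[0, 0, 0], "tz":[0.001, 0.002, 0.002], "yaw":[0, 0, 0]}, only="pos|ct_force")

```text
eef_pos: [0.57, -0.2523, 0.0723]
contact_force: [0.9, -0.2, 0.2]
```

Emit:
drive_effector(deltas={"finger_gap":[0, 0], "tx":[0, 0], "ty":[0, 0], "tz":[0.001, 0.001], "yaw":[0, 0]}, only="pos|ct_force")

```text
eef_pos: [0.5701, -0.2529, 0.0714]
contact_force: [-0.4, 1.3, 0.1]
```

Emit:
drive_effector(deltas={"finger_gap":[0, 0, 0], "tx":[0, 0, 0], "ty":[0, 0, 0], "tz":[0.001, 0.002, 0.002], "yaw":[0, 0, 0]}, only="pos|ct_force")

```text
eef_pos: [0.57, -0.2533, 0.0693]
contact_force: [0.6, 0.5, 0.8]
```

Emit:
drive_effector(deltas={"finger_gap":[0, 0, 0, 0], "tx":[0, 0, 0, 0], "ty":[0, 0, 0, 0], "tz":[0.001, 0.002, 0.003, 0.003], "yaw":[0, 0, 0, 0]}, only="pos|ct_force")

```text
eef_pos: [0.5696, -0.2533, 0.066]
contact_force: [-0.2, 0.8, 1.2]
```

Flap 3 rocks. I'll press it further down.

Emit:
drive_effector(deltas={"finger_gap":[0, 0, 0, 0], "tx":[0, 0, 0, 0], "ty":[0, 0, 0, 0], "tz":[0.002, 0.004, 0.006, 0.006], "yaw":[0, 0, 0, 0]}, only="pos|ct_force")

```text
eef_pos: [0.5697, -0.2534, 0.0599]
contact_force: [0.3, -0.2, 0.5]
```

Emit:
drive_effector(deltas={"finger_gap":[0, 0, 0, 0], "tx":[0, 0, 0, 0], "ty":[0, 0, 0, 0], "tz":[0.002, 0.004, 0.006, 0.006], "yaw":[0, 0, 0, 0]}, only="pos|ct_force")

```text
eef_pos: [0.5697, -0.2532, 0.0538]
contact_force: [1.1, 0.6, -0.4]
```

Run:
```python
from station import env
import cv2
a=env.get_image('scene')[150:330,220:400,::-1];b=env.get_image('wrist')[:,:,::-1]
import numpy as np
cv2.imwrite('pics/p3.png',np.hstack([cv2.resize(a,(384,384)),cv2.resize(b,(416,384))]))
```

```text
(no output)
```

View pics/p3.png

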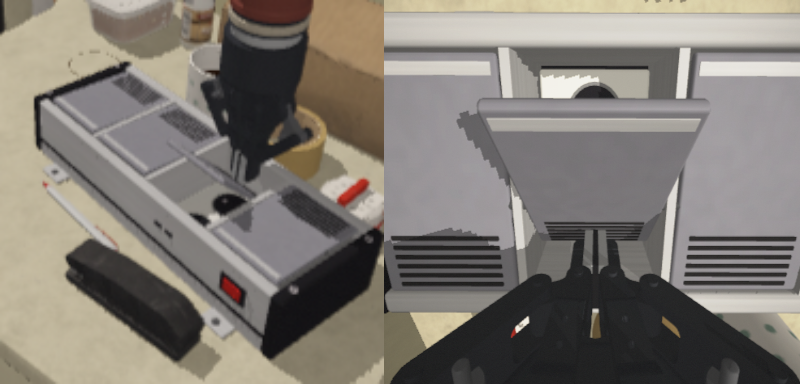

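The picture shows flap 3 tilted well up at about 0.8 rad, lip edge at (595,105) in the wrist panel and the sockets visible below. I'll withdraw upward, go to the near side, and come down in front of the lip.

Emit:
drive_effector(deltas={"finger_gap":[0, 0, 0, 0, 0, 0, 0, 0], "tx":[0, 0, 0, 0.03, 0.07, 0.113, 0.115, 0.115], "ty":[0, 0, 0, 0, 0, 0, 0, 0], "tz":[-0.02, -0.06, -0.1, -0.11, -0.11, -0.1, -0.07, -0.045], "yaw":[0, 0, 0, 0, 0, 0, 0, 0]}, only="pos|ct_force")

```text
eef_pos: [0.4563, -0.2256, 0.0987]
contact_force: [0.8, -1.1, 0.1]
```

Emit:
drive_effector(deltas={"finger_gap":[0, 0], "tx":[0, 0], "ty":[0, 0], "tz":[0, 0], "yaw":[0, 0]}, only="pos|ct_force")

```text
eef_pos: [0.4577, -0.2261, 0.0991]
contact_force: [0.6, 0.2, 0.3]
```

Emit:
drive_effector(deltas={"finger_gap":[0, 0, 0, 0, 0, 0, 0], "tx":[-0.01, -0.02, -0.03, -0.04, -0.048, -0.055, -0.055], "ty":[0, 0, 0, 0, 0, 0, 0], "tz":[0, 0, 0, 0, 0, 0, 0], "yaw":[0, 0, 0, 0, 0, 0, 0]}, only="pos|ct_force")

```text
eef_pos: [0.5129, -0.2396, 0.0994]
contact_force: [0.3, -0.1, 0.3]
```

Emit:
drive_effector(deltas={"finger_gap":[0, 0, 0, 0], "tx":[-0.003, -0.006, -0.009, -0.009], "ty":[0, 0, 0, 0], "tz":[0, 0, 0, 0], "yaw":[0, 0, 0, 0]}, only="pos|ct_force")

```text
eef_pos: [0.5206, -0.2415, 0.0994]
contact_force: [0.7, 0.2, -0.3]
```

Emit:
drive_effector(deltas={"finger_gap":[0, 0, 0, 0], "tx":[-0.002, -0.004, -0.005, -0.005], "ty":[0, 0, 0, 0], "tz":[0, 0, 0, 0], "yaw":[0, 0, 0, 0]}, only="pos|ct_force")

```text
eef_pos: [0.5217, -0.2416, 0.0992]
contact_force: [-9.8, 2.3, 8.3]
```

Emit:
drive_effector(deltas={"finger_gap":[0, 0, 0], "tx":[-0.002, -0.003, -0.003], "ty":[0, 0, 0], "tz":[0, 0, 0], "yaw":[0, 0, 0]}, only="pos|ct_force")

```text
eef_pos: [0.5218, -0.2416, 0.0991]
contact_force: [-18.2, 3.4, 13.6]
```

Run:
```python
from station import env
import cv2
a=env.get_image('scene')[150:330,220:400,::-1];b=env.get_image('side')[130:240,200:350,::-1]
import numpy as np
cv2.imwrite('pics/p4.png',np.hstack([cv2.resize(a,(384,384)),cv2.resize(b,(416,384))]))
```

```text
(no output)
```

View pics/p4.png

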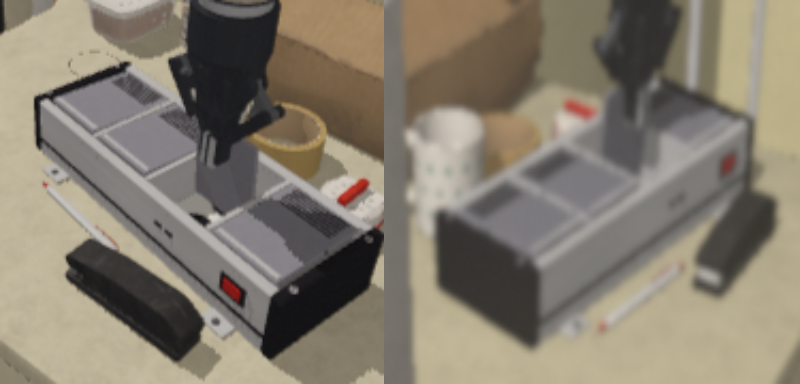

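The flap looks upright and the force has risen sharply, so it is on its stop. I'll back off, rise and check.

Emit:
drive_effector(deltas={"finger_gap":[0, 0, 0, 0, 0, 0, 0, 0], "tx":[0.01, 0.04, 0.07, 0.07, 0.07, 0.07, 0.07, 0.07], "ty":[0, 0, 0, 0, 0, 0, 0, 0], "tz":[0, 0, -0.02, -0.06, -0.11, -0.15, -0.15, -0.15], "yaw":[0, 0, 0, 0, 0, 0, 0, 0]}, only="pos|ct_force|clock")

```text
clock: 11.2
eef_pos: [0.461, -0.2274, 0.2511]
contact_force: [-0.5, 0.1, -0.0]
```

Run:
```python
from station import env
import cv2
a=env.get_image('scene')[150:330,220:400,::-1];b=env.get_image('wrist')[:,:,::-1]
import numpy as np
cv2.imwrite('pics/p5.png',np.hstack([cv2.resize(a,(384,384),interpolation=cv2.INTER_CUBIC),cv2.resize(b,(416,384))]))
```

```text
(no output)
```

View pics/p5.png

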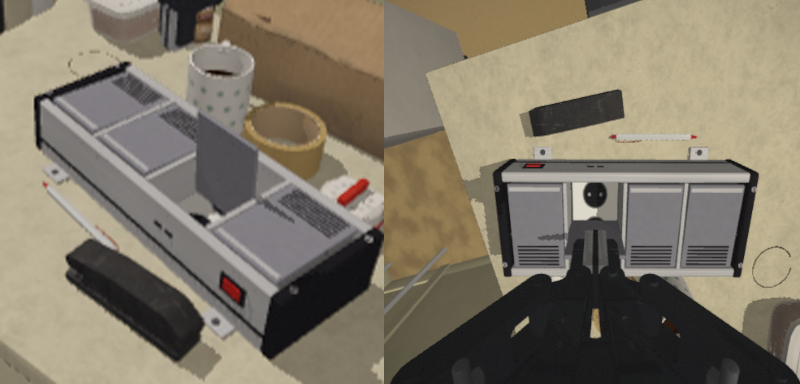

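Flap 3 stands upright in the picture, its top edge running (197,112) to (255,150) in the scene panel, and nothing else has moved. I'll check the tilt numerically, then hand in.

Run:
```python
from h import *
S=env.camera_params('scene')
ex=np.array([.972,-.234]);pin=np.array([.569,-.253])-.028*ex
for u,v in((197,112),(255,150)):
    P=plane(S,(220+u*180/384,150+v*180/384),.135);print(P,'lip ex offset from pin',(P[:2]-pin)@ex)
```

```text
[ 0.53698432 -0.21310587  0.135     ] lip ex offset from pin -0.012467350153496719
[ 0.52082203 -0.2855108   0.135     ] lip ex offset from pin -0.01123434164222516
```

```bash
python3 -c "
from station import env
print(env.job_done())"
```

```text
the job is handed in; nothing more can be done
None
```

I handed the job in with flap 3, the free one, pushed up to its stop and left standing upright, and with the sockets uncovered; flaps 1 and 2 were blocked and I let go at about 10 N, flap 4 did not need trying, and nothing else on the desk appeared to have moved.

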